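# Scrap the worn fence ball and open the spares canister, thread hand unknown

## Robot

A 6-joint arm with a two-finger parallel gripper is mounted at the origin on the work surface. World frame = base frame: x ahead of the robot, y to its left, z up, the work surface at z = 0. Lengths are in m, angles in rad, forces in N, time in s.
With the tool pointing down it reaches from about 0.225 to 0.875 m from the base axis. Payload 3.4 kg.
Tool frame: the origin (TCP) lies midway between the tips of the shut fingers; the grasp point (between the pads) lies 19 mm behind it; x points along the fingers, z is the direction in which the jaws open and shut, and the axes are right-handed (so a half turn about x gives the same grasp; the last joint's range is limited). The gripper opens to 85 mm and grips with 20 to 120 N. Pads are 22 mm wide; open, the fingers measure 114 mm over their backs; the gripper's body (76 mm by 85 mm) begins 54 mm behind the grasp point. The pads swing forward as they close: fully open they stand 13 mm farther back than shut.
Start: joints at [1.02, 0.276, 1.505, -0, 1.361, -0.121], TCP at [0.24, 0.523, 0.231] pointing down, gripper open.
Joint ranges: [-2.89, 2.89], [-0.75, 2.08], [0.22, 2.7], [-1.18, 4.32], [0.11, 2.71], [-2.7, 2.7]. Speed limits (rad/s): [2.57, 2.57, 3.14, 3.14, 3.14, 3.14].

## Interface

Orientations are given as a unit quaternion [w, x, y, z].
In Python, from rig import manip, eyes gives the robot as it stands. The module is installed in compiled form; this text tells all that it offers.
- The arm moves only by the shell command python3 -m crank 'ROWS' [FORCE]. ROWS is JSON, a list of rows, each a list of 7 numbers: the shift along the tool's x, y, z in cm, then the turn, a rotation vector about the tool's x, y, z in degrees, then the finger opening in cm, from 0 to 8.54. A call has 1 to 5 rows; each row is the pose to reach, as a shift and turn from the pose commanded when the call began, along the tool's axes at that moment; what a row does not reach only later rows make up. A row lasts 1/8 s, in which the tool goes at most 62.5 mm and 10.7 degrees, less where a joint would pass 70% of its speed; a pose out of reach is approached as far as the arm can. A call with a gripper value outside its range is refused whole. The fingers move at their own pace and stop on an object; FORCE is the grip in N (left out, the last holds). Time passes only in rows, so rows that repeat a pose let the fingers close. It gives the time, the measured TCP pose, the force and the opening at its end, in the units of the state.
- manip.get_state(): the state, without advancing time (a new reading comes with each control period).
- eyes.get_image(name): name is "scene" or "top" or "wrist"; returns a dict with "color" (480x640x3 uint8, blue, green, red), "z_map" (480x640 float32, m along the optical axis (not along the pixel's ray), 0 where there is no reading), "vertical_fov" (degrees; the focal length in pixels is half the picture's height over the tangent of half this angle, whatever the lens; pixels are square), "cx", "cy" (the principal point, pixels), "eye" and "attitude" of the camera in the world. Camera axes: x right, y up, looking along -z (the intrinsics and any distortion apply to the point x, -y, -z); pixel columns grow to the right and rows downward; lengths in m; the calibration is good to about 2 mm. A picture is of the moment at which its call begins.
- manip.sign_off(): hands the job in, once; it reports no verdict.
The state is a dict: "clock": time; "qpos": joint angles; "qd": joint speeds; "effort": joint torques, N m; "position": TCP position; "ee_rot": TCP orientation; "contact_force": force on the tool from outside, world axes, zero at the start; "moment": the same for the moment, N m; "width": finger opening in m.
Only numpy, scipy, OpenCV 4.12 (cv2) and the standard library are available. Lean on these libraries where they do the work, as an engineer would, in place of code of your own. Each camera call takes 0.05 s, during which the arm holds its last target.

## Task

Changing the slide fence's roller ball: take the worn yellow ball off the nylon spacers and lower it gently, without dropping it, to the bottom of the deep steel pot. Then open the blue canister of new balls: nobody remembers whether its red cap has a right-hand or a left-hand thread, so try turning it both ways without forcing it, turn it free, lift it straight off and finish while still holding it level, a good 8 cm above the canister's mouth, so that I can reach in for a new ball. Leave the fence, the moulding strip, the scribe and the cartridge where they are.

Things in the scene. Friction and masses are not known exactly. Their poses are not given: they have to be found in the camera images.
- ball: worn yellow nylon ball, 40 mm diameter, 38 g; origin at its centre (axes mean nothing). At the start it sits on two stacked white nylon ring spacers (36 mm outer, 22 mm inner diameter, 8 mm thick each), its centre 33 mm above the bench; the rings are loose and do not matter.
- pot: loose round open straight-sided steel pot, 0.7 kg, 66 mm tall, 140 mm outer diameter, wall 4 mm; origin at the centre of its underside, z up. It stands to the left or right of the ball.
- pot_in (a point): centre of the pot's inner floor, 5 mm above the bench; the rim is 61 mm higher. A ball lying on the floor has its centre 20 mm above this and may roll up to 45 mm from it. A free fall of more than about 20 mm onto the floor counts as dropping, and pressing it down with over 15 N as rough.
- canister: blue canister screwed to the bench (cannot move), on the other side of the ball from the pot; origin at the centre of its underside, z up, x is the white line's direction when closed. Foot 110 mm diameter, 6 mm thick; body 84 mm diameter up to a shoulder 70 mm above the bench; above it an aluminium neck of 54 mm diameter with thread ledges out to 66 mm.
- canister_mouth (a point): centre of the neck's top edge, 98 mm above the bench. Thread hand: unseen, differs between starts. The loosening way (clockwise or anticlockwise from above) the cap turns freely, staying at its height, and is free to lift between about 62 and 110 degrees from closed (75 is good); the other way it stops hard after about 10 degrees.
- cap: loose red cap closed on the canister, about 90 g, round skirt 82 mm diameter, 38 mm tall, with a round upright grip knob on top that bears a white line. Origin: centre of the skirt's lower edge (70 mm above the bench when on, 28 mm below the mouth point), z up, x along the white line; closed, its x axis equals the canister's. Pulled up before it is free it rises only 3 mm and sticks. About 1.5 mm sideways play.
- cap_grip (a point): on the cap's axis at the height to grip the knob, 55 mm above the cap's origin (125 mm above the bench when on). The knob is 46 mm in diameter and 32 mm tall, from 108 to 140 mm above the bench when on. Being round it slips in the fingers if they turn on after the cap has stopped.
- fence (a joint): position of the aluminium slide fence along its track, m, growing to +y; the fence is a bystander.
- fence_face (a point): middle of the fence's robot-side face, 160 mm wide (y), its top about 75 mm above the bench.
- moulding: loose beech moulding strip, 420 mm long (its y), 30 mm wide, 20 mm tall, lying in front of the track; bystander; origin under its centre.
- cartridge: loose black steel v-nailer cartridge, 105 mm long (its y), 22 mm wide, 22 mm tall; bystander; origin under its centre.
- scribe: loose copper scribe, about 115 mm long (its y), 9 mm thick, on the robot's side of the work; bystander; origin under the middle of its handle.
Not all that is in view belongs to the job. Several things have the shape of the ball; the one meant has the colours described above.

How it is judged:
On the way, in this order (a step that is already met when the one before it is completed fails the run):
1. the ball lies at the bottom of the pot, let go (horizontal distance between ball and pot_in below 0.055 m and z of ball in the frame of pot_in between 0 and 0.035 m and linear speed of ball below 0.1 m/s and contact force between the fingers and ball below 0.05 N), for 0.2 s.
2. the cap has been turned free while still on the neck (angle between the x axis of cap and the x axis of canister, either way round above 0.9 rad and z of cap in the frame of canister_mouth below -0.015 m and horizontal distance between cap and canister_mouth below 0.01 m), for 0.05 s.
At the end, for the whole second after the job is handed in: The ball lies at the bottom of the pot; the cap is held still in the fingers, level within 0.3 rad, its lower edge at least 50 mm above the canister's mouth and its axis within 120 mm of it, touching the canister nowhere (horizontal distance between ball and pot_in below 0.055 m and z of ball in the frame of pot_in between 0 and 0.035 m and linear speed of ball below 0.1 m/s and z of cap in the frame of canister_mouth above 0.05 m and horizontal distance between cap and canister_mouth below 0.12 m and angle between cap's own z axis and vertical below 0.3 rad and contact force between the fingers and cap above 1 N and contact force between cap and canister below 0.05 N and linear speed of cap below 0.04 m/s); the arm keeps its last pose, push and grip.
It fails at once if the ball pressed or knocked hard against the pot (over 15 N) (contact force between ball and pot above 15 N).
It fails at once if the ball dropped into the pot (falling over 20 mm) (linear speed of ball above 0.65 m/s and z of ball in the frame of pot_in below 0.06 m and horizontal distance between ball and pot_in below 0.07 m).
It fails at once if the cap forced against the canister (over 150 N) (contact force between cap and canister above 150 N).
It fails at once if the fence pushed more than 30 mm (distance of fence_face from where it was at the start of the episode above 0.03 m).
It fails at once if the moulding strip, scribe or cartridge moved more than 30 mm (distance of any of moulding, cartridge, scribe from where it was at the start of the episode above 0.03 m).
It also fails if it takes over 64 s, if anything falls off the work surface, if the arm or the gripper's body presses on something with over 40 N, if the wrist force passes 120 N, or if a joint passes its speed limit or range.

## Working session

There is one attempt and no reset: what is moved stays moved. The work goes in short steps, Python scripts to look and compute and a shell command to move; the robot and the scene stay as the last step left them, time stands still between calls to the robot, and variables do not carry over. Pictures are saved under pics/ and viewed, and the job is handed in when it is done.

```bash
mkdir -p pics; cat > h.py <<'E'
import numpy as np, cv2
from rig import manip, eyes
from scipy.spatial.transform import Rotation as R
def rot(q): return R.from_quat([q[1],q[2],q[3],q[0]]).as_matrix()
def K(im):
    f=240/np.tan(np.radians(im['vertical_fov'])/2); return f,im['cx'],im['cy']
def dist(im): 
    for k in im:
        if k not in('color','z_map'): print(k,im[k])
E
python3 - <<'E'
from h import *
print(manip.get_state())
for n in ['scene','top','wrist']:
    im=eyes.get_image(n); print(n); dist(im); cv2.imwrite(f'pics/{n}0.png',im['color'])
E
```

```text
{'clock': 0.0, 'qpos': array([ 1.02002713e+00,  2.76591546e-01,  1.50615748e+00, -5.11909487e-06,
        1.36073281e+00, -1.21013254e-01]), 'qd': array([ 1.03599739e-03,  1.35992358e-03, -4.35315920e-04,  6.51634612e-05,
        1.60096544e-04, -7.76040560e-05]), 'effort': array([-9.12247215e-04, -4.16771793e+01, -2.45805305e+01,  4.11824328e-05,
        1.10262766e-02,  2.07616367e-06]), 'position': array([0.23929484, 0.52223248, 0.230432  ]), 'ee_rot': array([ 0.59451404, -0.38217908,  0.59571565,  0.38159543]), 'contact_force': array([-0.34118787,  0.02569754,  0.37070136]), 'moment': array([-0.02656485, -0.00341273, -0.00525917]), 'width': 0.08522076119341875}
scene
vertical_fov 50.60558040759716
cx 324.35788891678783
cy 237.59769713542659
eye [1.22139421 0.3293232  0.6410534 ]
attitude [0.46297245 0.21782851 0.37201957 0.77447317]
top
vertical_fov 50.788412753089304
cx 320.570775051945
cy 246.36052536306013
eye [0.49174343 0.01133016 0.87739573]
attitude [-0.69634603 -0.04162896  0.04434266  0.71512444]
wrist
vertical_fov 70.67119011575852
cx 325.3843939110221
cy 237.29743989315634
eye [0.16804047 0.55510669 0.37234809]
attitude [ 0.83127213 -0.13033738 -0.08295883  0.53396315]
```

View pics/scene0.png

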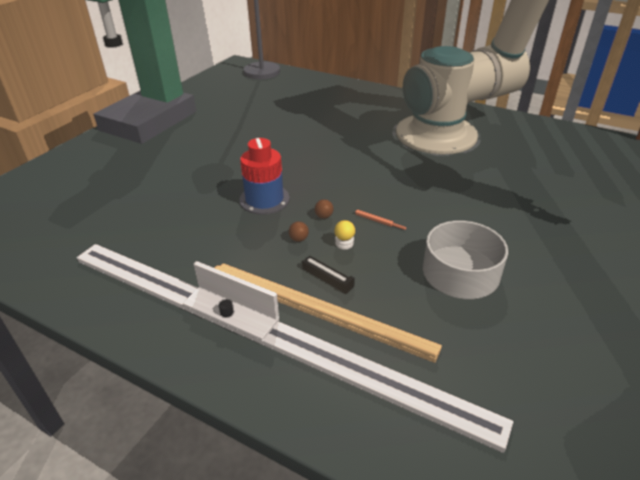

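View pics/top0.png

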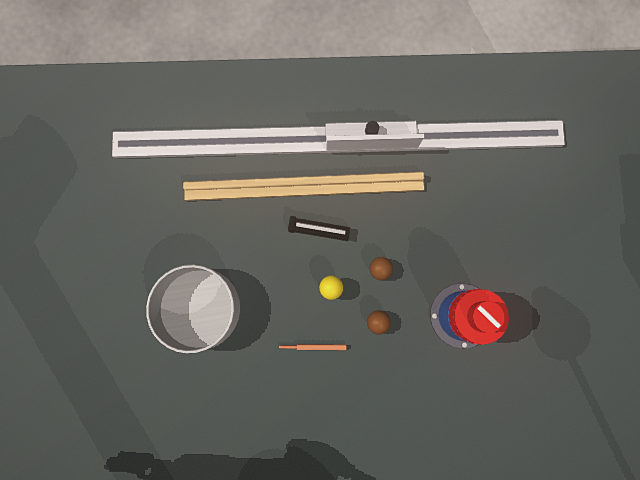

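View pics/wrist0.png

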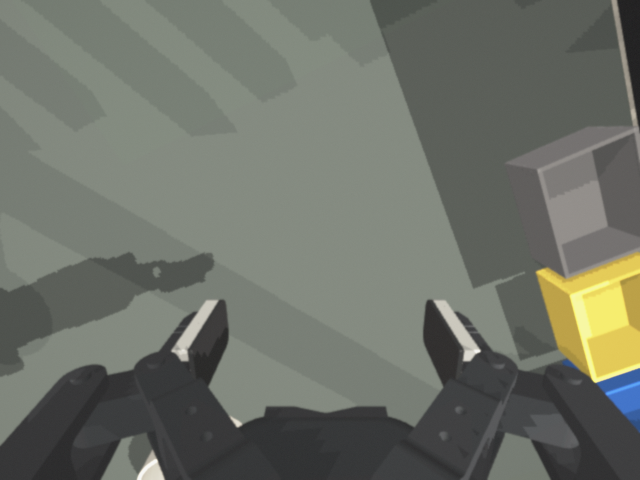

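The top picture shows three ball shapes: yellow at (331,288), and brown at (381,268) and (379,322). Only the yellow one on white rings fits the description. The pot is at (193,309) and the red cap at (479,317). I'll measure these and confirm the ball in an enlarged crop.

```bash
cat >> h.py <<'E'
def ray(im,u,v):
    f,cx,cy=K(im); d=np.array([(u-cx)/f,-(v-cy)/f,-1.]); return np.array(im['eye']),rot(im['attitude'])@d
def onplane(im,u,v,z):
    e,d=ray(im,u,v); return e+d*(z-e[2])/d[2]
def cloud(im):
    f,cx,cy=K(im); v,u=np.mgrid[:480,:640]; z=im['z_map']
    P=np.stack([(u-cx)/f*z,-(v-cy)/f*z,-z],-1); return P@rot(im['attitude']).T+np.array(im['eye'])
def tri(a,b):
    (e1,d1),(e2,d2)=a,b; d1=d1/np.linalg.norm(d1);d2=d2/np.linalg.norm(d2)
    A=np.stack([d1,-d2],1); t=np.linalg.lstsq(A,e2-e1,rcond=None)[0]
    p,q=e1+t[0]*d1,e2+t[1]*d2; return (p+q)/2,np.linalg.norm(p-q)
def mask(im,lo,hi): return cv2.inRange(cv2.cvtColor(im['color'],cv2.COLOR_BGR2HSV),lo,hi)
def blobs(m,amin=50):
    c,_=cv2.findContours(m,cv2.RETR_EXTERNAL,cv2.CHAIN_APPROX_NONE); return sorted([x for x in c if cv2.contourArea(x)>amin],key=cv2.contourArea,reverse=True)
E
python3 - <<'E'
from h import *
T=eyes.get_image('top');S=eyes.get_image('scene')
Y=((22,120,90),(35,255,255))
r=[]
for n,im in(('T',T),('S',S)):
    for c in blobs(mask(im,*Y),40): print(n,'yellow',cv2.minEnclosingCircle(c),cv2.contourArea(c))
c=blobs(mask(T,*Y))[0];uT=cv2.minEnclosingCircle(c)[0]
print('ball plane',onplane(T,*uT,.033))
c=[c for c in blobs(mask(S,*Y)) if abs(cv2.minEnclosingCircle(c)[0][0]-345)<10][0];uS=cv2.minEnclosingCircle(c)[0]
print('ball S',onplane(S,*uS,.033),'tri',tri(ray(T,*uT),ray(S,*uS)))
P=cloud(T)
# table height check
print('table',P[400:440:20,300:400:50,2])
# cap: knob top z 0.140
m=(np.abs(P[...,2]-.140)<.006); pts=P[m]; uv=np.argwhere(m); print('knobtop n',len(pts),pts.mean(0) if len(pts) else 0)
c=blobs(m.astype(np.uint8)*255,20)
for k in c: (u,v),rr=cv2.minEnclosingCircle(k); print('knob',u,v,rr,onplane(T,u,v,.14))
# pot rim
m=((np.abs(P[...,2]-.066)<.005)).astype(np.uint8)*255
for k in blobs(m,200):
    (u,v),rr=cv2.minEnclosingCircle(k);e=cv2.fitEllipse(k); print('z66 blob',u,v,rr,e,onplane(T,*e[0],.066))
# white line on cap
w=mask(T,(0,0,170),(180,70,255)); w[:, :460]=0;w[:,510:]=0;w[:290]=0;w[345:]=0
for k in blobs(w,10):
    b=cv2.boxPoints(cv2.minAreaRect(k)); q=np.array([onplane(T,*p,.14) for p in b]);print('line',np.round(q,4).tolist())
h=np.hstack([cv2.resize(T['color'][240:350,280:430],None,fx=2.6,fy=2.6,interpolation=2),cv2.resize(S['color'][180:290,280:430],None,fx=2.6,fy=2.6,interpolation=2)])
cv2.imwrite('pics/crop1.png',h)
E
```

```text
T yellow ((330.6993103027344, 287.3426513671875), 12.106471061706543) 423.5
S yellow ((344.5, 230.0), 10.30786418914795) 290.5
ball plane [ 0.52571339 -0.00833236  0.033     ]
ball S [ 0.52252673 -0.00978542  0.033     ] tri (array([ 0.52560939, -0.00827876,  0.0356852 ]), np.float64(1.9577986497992726e-05))
table [[-0.00392223  0.00340357]
 [ 0.00017417 -0.00075032]]
knobtop n 808 [ 0.47312275 -0.23162962  0.14010533]
knob 488.0 316.5 16.37843894958496 [ 0.47330801 -0.23199237  0.14      ]
z66 blob 189.84292602539062 308.77545166015625 44.65960693359375 ((189.78651428222656, 308.7481689453125), (85.72584533691406, 88.45684814453125), 44.59025955200195) [0.49638528 0.21768146 0.066     ]
line [[0.4855, -0.2166, 0.14], [0.4898, -0.2209, 0.14], [0.4613, -0.2492, 0.14], [0.4571, -0.2448, 0.14]]
```

View pics/crop1.png

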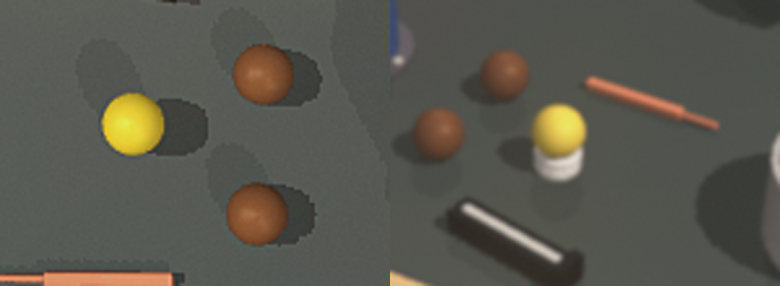

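The enlarged crop confirms it: yellow ball on white rings at top (331,287), and the two brown balls are plain decoys. Next I work out the first moves.

```bash
cat >> h.py <<'E'
def plan(tgt,yaw=None):
    """tgt TCP xyz; yaw deg of jaw axis (tool z) in world xy, mod 180; tool x kept down"""
    s=manip.get_state(); M=rot(s['ee_rot']); p=s['position']
    print('t',round(s['clock'],2),'pos',np.round(p,4),'w',round(s['width'],4),'F',np.round(s['contact_force'],1),'q',np.round(s['qpos'],2))
    print('tool x',np.round(M[:,0],3),'z',np.round(M[:,2],3),'jawyaw',round(np.degrees(np.arctan2(M[1,2],M[0,2])),1))
    print('shift cm',np.round(M.T@(np.array(tgt)-p)*100,2))
    cur=np.degrees(np.arctan2(M[1,2],M[0,2])); ya=cur if yaw is None else yaw
    best=None
    for y in(ya,ya+180):
        y=np.radians(y); Z=np.array([np.cos(y),np.sin(y),0]);X=np.array([0,0,-1.]);D=np.stack([X,np.cross(Z,X),Z],1)
        rv=R.from_matrix(M.T@D).as_rotvec(degrees=True)
        if best is None or np.linalg.norm(rv)<np.linalg.norm(best): best=rv
    print('turn deg',np.round(best,1))
E
python3 -c "
from h import *
plan([.5257,-.0083,.12],90)
plan([.5257,-.0083,.12],0)"
```

```text
t 0.25 pos [0.2395 0.5225 0.2309] w 0.0856 F [0.2 0.3 0.8] q [ 1.02  0.28  1.51 -0.    1.36 -0.12]
tool x [-0.    -0.001 -1.   ] z [ 0.417  0.909 -0.001] jawyaw 65.4
shift cm [ 11.12 -48.14 -36.32]
turn deg [-24.6  -0.   -0. ]
t 0.25 pos [0.2395 0.5225 0.2309] w 0.0856 F [0.2 0.3 0.8] q [ 1.02  0.28  1.51 -0.    1.36 -0.12]
tool x [-0.    -0.001 -1.   ] z [ 0.417  0.909 -0.001] jawyaw 65.4
shift cm [ 11.12 -48.14 -36.32]
turn deg [65.4 -0.   0. ]
```

```bash
python3 -m crank '[[3,-48,-36.3,-24.6,0,0,6.5],[3,-48,-36.3,-24.6,0,0,6.5],[3,-48,-36.3,-24.6,0,0,6.5],[3,-48,-36.3,-24.6,0,0,6.5],[3,-48,-36.3,-24.6,0,0,6.5]]' 20
python3 -c "
from h import *
plan([.5257,-.0083,.12],90)"
```

```text
clock: 0.88
position: [0.3848, 0.253, 0.2162]
ee_rot: [0.5, -0.5, 0.5, 0.5]
contact_force: [1.8, 1.4, -0.3]
width: 0.0652
t 0.88 pos [0.3848 0.253  0.2162] w 0.0652 F [ 1.8  1.4 -0.3] q [ 0.43  0.11  1.76  0.    1.27 -1.14]
tool x [ 0.001  0.    -1.   ] z [-0.  1.  0.] jawyaw 90.0
shift cm [  9.62 -14.08 -26.14]
turn deg [0.  0.  0.1]
```

```bash
python3 -m crank '[[4,-14.1,-26.1,0,0,0,6.5],[4,-14.1,-26.1,0,0,0,6.5],[4,-14.1,-26.1,0,0,0,6.5],[4,-14.1,-26.1,0,0,0,6.5],[4,-14.1,-26.1,0,0,0,6.5]]'
python3 - <<'E'
from h import *
plan([.5257,-.0083,.012],90)
im=eyes.get_image('wrist');cv2.imwrite('pics/w1.png',im['color']);dist(im)
for c in blobs(mask(im,(22,120,90),(35,255,255))):
    (u,v),r=cv2.minEnclosingCircle(c);print(u,v,r,onplane(im,u,v,.034))
E
```

```text
clock: 1.5
position: [0.5259, -0.0087, 0.1758]
ee_rot: [0.501, -0.5, 0.5, 0.499]
contact_force: [-0.6, 0.6, 0.7]
width: 0.0651
t 1.5 pos [ 0.5259 -0.0087  0.1758] w 0.0651 F [-0.6  0.6  0.7] q [-0.15  0.24  1.7   0.    1.2  -1.72]
tool x [ 0. -0. -1.] z [ 0.002  1.    -0.   ] jawyaw 89.9
shift cm [16.38  0.03  0.04]
turn deg [-0.1 -0.   0. ]
vertical_fov 70.67119011575852
cx 325.3843939110221
cy 237.29743989315634
eye [ 0.44730458 -0.00855776  0.31761637]
attitude [ 0.69900112 -0.1094713  -0.10952505  0.69815308]
323.5113525390625 223.0 23.297351837158203 [ 0.52541375 -0.01020166  0.034     ]
```

View pics/w1.png

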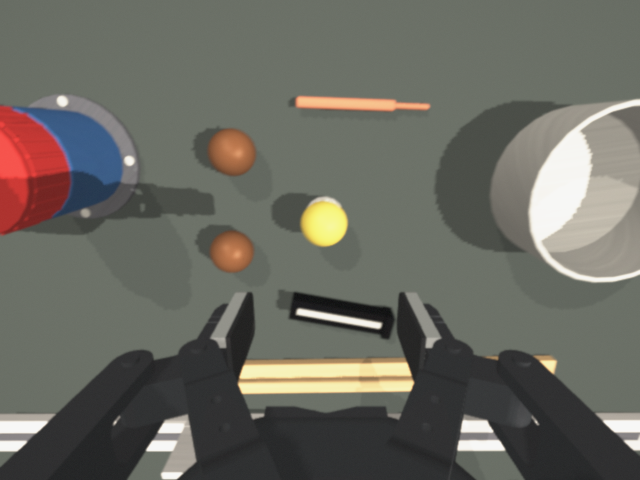

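```bash
python3 -m crank '[[6,0,-0.02,0,0,0,6.5],[11,0,-0.02,0,0,0,6.5],[14,0,-0.02,0,0,0,6.5],[16.2,0,-0.02,0,0,0,6.5],[16.2,0,-0.02,0,0,0,6.5]]'
python3 -m crank '[[0,0,0,0,0,0,3.6],[0,0,0,0,0,0,3.6],[0,0,0,0,0,0,3.6],[0,0,0,0,0,0,3.6]]' 20
```

```text
clock: 2.17
position: [0.5234, -0.0061, 0.0127]
ee_rot: [0.499, -0.499, 0.501, 0.501]
contact_force: [-0.4, -0.2, 0.1]
width: 0.065
clock: 2.68
position: [0.526, -0.0067, 0.0153]
ee_rot: [0.501, -0.501, 0.5, 0.499]
contact_force: [0.6, -0.1, 4.5]
width: 0.0388
```

```bash
python3 - <<'E'
from h import *
plan([.4964,.2177,.14],90)
im=eyes.get_image('wrist');cv2.imwrite('pics/w2.png',im['color'])
E
```

```text
t 2.67 pos [ 0.526  -0.0067  0.0153] w 0.0388 F [ 0.6 -0.1  4.5] q [-0.15  0.42  1.91  0.    0.81 -1.72]
tool x [ 0.003 -0.    -1.   ] z [ 0.  1. -0.] jawyaw 90.0
shift cm [-12.49   2.94  22.43]
turn deg [-0.  -0.   0.2]
```

View pics/w2.png

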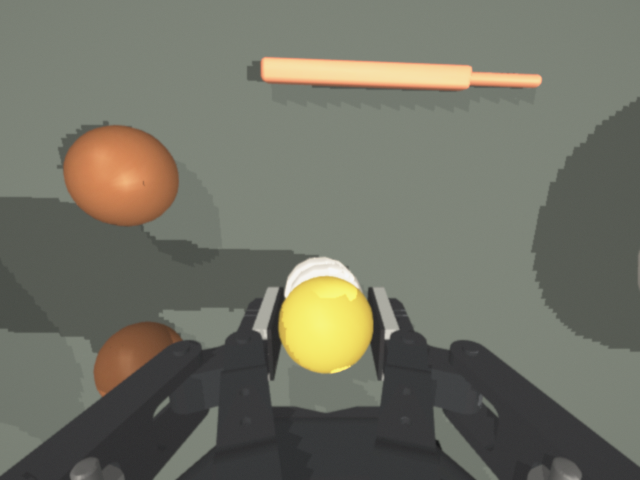

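```bash
python3 -m crank '[[-2,0,0,0,0,0,3.6],[-5,0,0,0,0,0,3.6],[-9,0,0,0,0,0,3.6],[-12.5,0,0,0,0,0,3.6],[-12.5,0,0,0,0,0,3.6]]'
python3 - <<'E'
from h import *
plan([.4964,.2177,.14],90)
im=eyes.get_image('wrist');cv2.imwrite('pics/w3.png',im['color'])
P=cloud(im); m=mask(im,(22,120,90),(35,255,255))
m[:, :200]=0; m[:,450:]=0
s=manip.get_state()
c=blobs(m)[0];print(cv2.minEnclosingCircle(c)); q=P[m>0]; q=q[np.abs(q[:,2]-s['position'][2]-.02)<.05]
# sphere fit
A=np.c_[2*q,np.ones(len(q))];x=np.linalg.lstsq(A,(q**2).sum(1),rcond=None)[0];print('sphere',x[:3],np.sqrt(x[3]+x[:3]@x[:3]),'top z',np.percentile(q[:,2],99), 'rel TCP',x[:3]-s['position'])
E
```

```text
clock: 3.35
position: [0.5268, -0.0067, 0.1418]
ee_rot: [-0.502, 0.502, -0.499, -0.498]
contact_force: [-0.3, 0.6, -0.4]
width: 0.0385
t 3.35 pos [ 0.5268 -0.0067  0.1418] w 0.0385 F [-0.3  0.6 -0.4] q [-0.14  0.27  1.75  0.    1.11 -1.72]
tool x [ 0.006 -0.001 -1.   ] z [ 0.     1.    -0.001] jawyaw 90.0
shift cm [ 0.15  3.05 22.44]
turn deg [-0.  -0.   0.4]
((325.78485107421875, 324.0358581542969), 48.662689208984375)
sphere [ 0.52629449 -0.00649636  0.15816889] 0.01971615513683525 top z 0.17812925789970868 rel TCP [ 9.68617279e-04 -3.77809916e-05  1.82035503e-02]
```

View pics/w3.png

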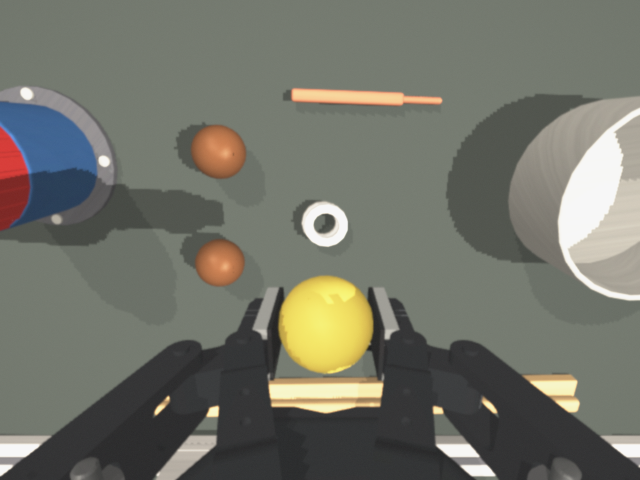

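```bash
python3 -m crank '[[0,1,6,0,0,0,3.6],[0,2,12,0,0,0,3.6],[0,3.05,17.5,0,0,0,3.6],[0,3.05,22.4,0,0,0,3.6],[0,3.05,22.4,0,0,0,3.6]]'
python3 - <<'E'
from h import *
s=[manip.get_state()['position']]
T=eyes.get_image('top');P=cloud(T)
cv2.imwrite('pics/t1.png',T['color'][200:400,80:340])
W=eyes.get_image('wrist');cv2.imwrite('pics/w4.png',W['color'])
plan([.4964,.2177,.05],90)
E
```

```text
clock: 4.03
position: [0.493, 0.2202, 0.1372]
ee_rot: [0.498, -0.5, 0.5, 0.502]
contact_force: [-0.5, 0.4, 0.6]
width: 0.039
t 4.12 pos [0.4933 0.2172 0.1375] w 0.0391 F [ 0.2 -0.4 -0.6] q [ 0.29  0.29  1.73 -0.    1.12 -1.29]
tool x [-0.003 -0.002 -1.   ] z [-0.001  1.    -0.002] jawyaw 90.1
shift cm [ 8.75 -0.34  0.06]
turn deg [ 0.1 -0.1 -0.2]
```

View pics/w4.png

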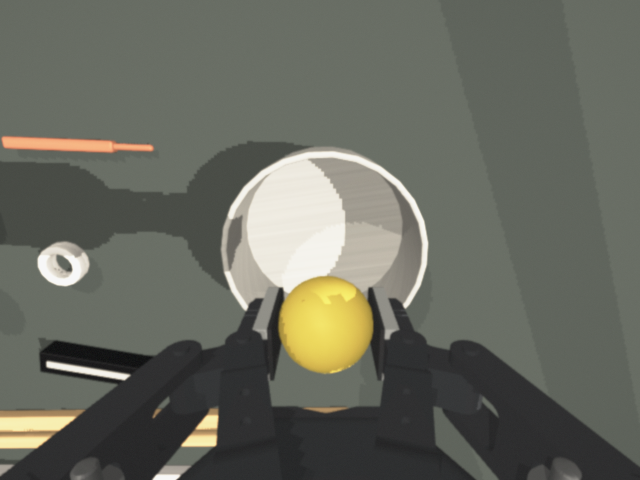

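View pics/t1.png

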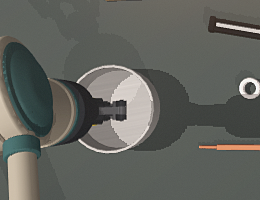

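```bash
python3 -m crank '[[3,-0.2,0,0,0,0,3.6],[6,-0.2,0,0,0,0,3.6],[9,-0.2,0,0,0,0,3.6],[10.5,-0.2,0,0,0,0,3.6],[10.5,-0.2,0,0,0,0,3.6]]'
python3 -m crank '[[0,0,0,0,0,0,3.6],[0,0,0,0,0,0,3.6]]'
python3 - <<'E'
from h import *
import time
for i in range(3):
    W=eyes.get_image('wrist'); s=manip.get_state(); print(s['position'],s['contact_force'])
cv2.imwrite('pics/w5.png',W['color'])
E
```

```text
clock: 4.75
position: [0.4958, 0.2163, 0.0331]
ee_rot: [0.5, -0.499, 0.501, 0.5]
contact_force: [0.0, -0.5, 0.3]
width: 0.0389
clock: 5.0
position: [0.4975, 0.2177, 0.0353]
ee_rot: [0.501, -0.5, 0.499, 0.499]
contact_force: [0.2, 0.6, -0.5]
width: 0.039
[0.49735591 0.21771868 0.03522861] [-0.44004495 -0.09309199 -0.18576033]
[0.49717771 0.21770017 0.03510178] [-0.72285995  0.24022592 -0.01696188]
[0.49702052 0.21771249 0.03492095] [ 0.00458383  0.21476951 -0.01309813]
```

View pics/w5.png

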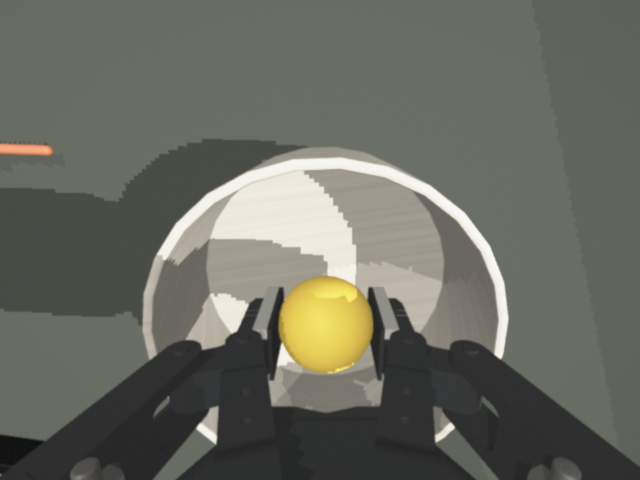

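```bash
python3 -m crank '[[1,0,0,0,0,0,3.6],[1.8,0,0,0,0,0,3.6],[2.2,0,0,0,0,0,3.6],[2.4,0,0,0,0,0,3.6],[2.4,0,0,0,0,0,3.6]]'
python3 -m crank '[[0,0,0,0,0,0,3.6],[0,0,0,0,0,0,3.6]]'
python3 - <<'E'
from h import *
for i in range(5):
    W=eyes.get_image('wrist'); s=manip.get_state(); print(s['position'],s['contact_force'])
m=mask(W,(22,120,90),(35,255,255))
m[:, :200]=0; m[:,450:]=0
P=cloud(W);q=P[m>0]
A=np.c_[2*q,np.ones(len(q))];x=np.linalg.lstsq(A,(q**2).sum(1),rcond=None)[0];print('sphere',x[:3],np.sqrt(x[3]+x[:3]@x[:3]))
E
```

```text
clock: 5.78
position: [0.4966, 0.2175, 0.01]
ee_rot: [0.5, -0.5, 0.5, 0.5]
contact_force: [0.5, 0.5, -0.6]
width: 0.0384
clock: 6.02
position: [0.4968, 0.2176, 0.0104]
ee_rot: [0.5, -0.5, 0.5, 0.5]
contact_force: [-1.1, 0.6, 0.3]
width: 0.0384
[0.49677009 0.2175751  0.01041702] [ 0.53377633  0.31392173 -0.49525351]
[0.49675298 0.21755524 0.0103889 ] [-0.21120401  0.44083278 -0.34543995]
[0.49669991 0.21753933 0.01034033] [-0.12949755  0.21422124 -0.66628539]
[0.49666435 0.21753903 0.01031835] [ 0.23443028 -1.14096155 -0.50552306]
[0.4966564  0.21752634 0.01029474] [ 0.77835151  0.83566266 -0.3062718 ]
sphere [0.46074837 0.21734774 0.08385999] 0.054839634711443076
```

```bash
python3 -m crank '[[0.1,0,0,0,0,0,3.6],[0.1,0,0,0,0,0,3.6],[0.2,0,0,0,0,0,3.6],[0.2,0,0,0,0,0,3.6]]'
python3 -m crank '[[0,0,0,0,0,0,4],[0,0,0,0,0,0,4.2],[0,0,0,0,0,0,4.6],[0,0,0,0,0,0,5.2],[0,0,0,0,0,0,6]]'
python3 - <<'E'
from h import *
W=eyes.get_image('wrist');cv2.imwrite('pics/w6.png',W['color'])
s=manip.get_state(); print(s['position'],s['contact_force'],s['width'])
E
```

```text
clock: 6.78
position: [0.4966, 0.2175, 0.0081]
ee_rot: [0.5, -0.5, 0.5, 0.5]
contact_force: [0.0, -0.0, 0.1]
width: 0.0388
clock: 7.4
position: [0.4966, 0.2175, 0.0082]
ee_rot: [0.5, -0.5, 0.5, 0.5]
contact_force: [0.3, -0.2, -0.4]
width: 0.0603
[0.49661324 0.21749772 0.00819136] [-0.22301813  0.97099587  0.30074714] 0.06012864966600902
```

View pics/w6.png

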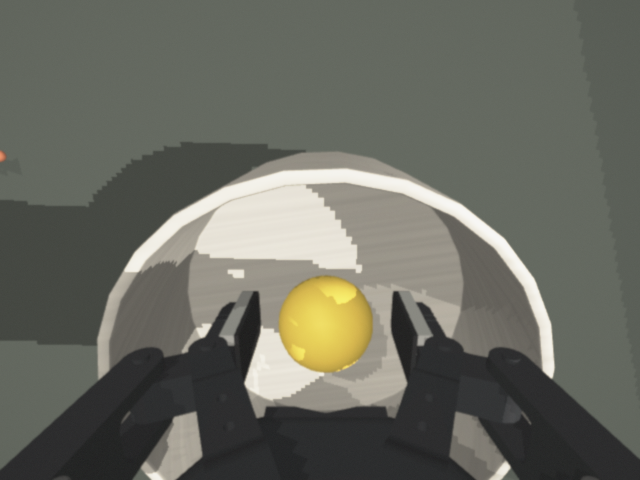

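Ball is free and centred on the pot floor at (326,324). Retract and check.

```bash
python3 -m crank '[[-2,0,0,0,0,0,6],[-6,0,0,0,0,0,6],[-12,0,0,0,0,0,6],[-18,0,0,0,0,0,6.5],[-21,0,0,0,0,0,7]]'
python3 - <<'E'
from h import *
T=eyes.get_image('wrist');cv2.imwrite('pics/w7.png',T['color'])
plan([.4733,-.2320,.2],0)
E
```

```text
clock: 8.07
position: [0.4979, 0.2179, 0.2221]
ee_rot: [0.502, -0.501, 0.498, 0.499]
contact_force: [-0.4, -0.1, 0.0]
width: 0.0699
t 8.12 pos [0.4994 0.2184 0.225 ] w 0.0704 F [0.8 0.4 2.4] q [ 0.28  0.23  1.59  0.    1.31 -1.29]
tool x [ 0.011  0.003 -1.   ] z [0.    1.    0.003] jawyaw 90.0
shift cm [  2.33   2.62 -45.05]
turn deg [90.   0.6  0.3]
```

View pics/w7.png

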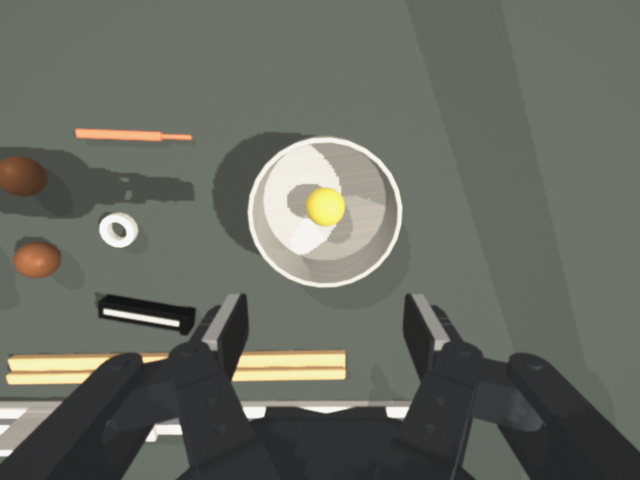

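The ball rests in the pot at (326,207), clear of the fingers. Now to the cap.

```bash
python3 -m crank '[[0,0.5,-6,10,0,0,7],[0,1,-12,20,0,0,7],[0,1.5,-18,30,0,0,7],[0,2,-24,40,0,0,7],[0,2.2,-30,50,0,0,7]]'
python3 -c "
from h import *
plan([.4733,-.2320,.2],0)"
```

```text
clock: 8.75
position: [0.4737, -0.0842, 0.2178]
ee_rot: [0.665, -0.24, 0.665, 0.24]
contact_force: [1.5, 0.2, 0.8]
width: 0.07
t 8.75 pos [ 0.4737 -0.0842  0.2178] w 0.07 F [1.5 0.2 0.8] q [-0.32  0.14  1.72  0.    1.28 -1.01]
tool x [ 0.  0. -1.] z [0.77  0.638 0.   ] jawyaw 39.7
shift cm [  1.78 -11.36  -9.47]
turn deg [39.7  0.  -0. ]
```

```bash
python3 -m crank '[[0,-4,-3.5,10,0,0,7],[0,-8,-6.5,20,0,0,7],[0,-11.3,-9.4,30,0,0,7],[0,-11.3,-9.4,39.7,0,0,7],[0,-11.3,-9.4,39.7,0,0,7]]'
python3 - <<'E'
from h import *
W=eyes.get_image('wrist');cv2.imwrite('pics/w8.png',W['color'])
P=cloud(W)
m=((np.abs(P[...,2]-.140)<.004)).astype(np.uint8)*255
for k in blobs(m,200):
    (u,v),r=cv2.minEnclosingCircle(k);print('knob',u,v,r,onplane(W,u,v,.14))
plan([.4733,-.2320,.109],0)
E
```

```text
clock: 9.38
position: [0.4746, -0.2298, 0.2174]
ee_rot: [0.707, -0.002, 0.707, 0.002]
contact_force: [0.2, 0.4, -0.1]
width: 0.0704
knob 323.3203125 251.46006774902344 32.778343200683594 [ 0.47285244 -0.23199585  0.14      ]
t 9.43 pos [ 0.4746 -0.2293  0.2176] w 0.0701 F [ 0.4  0.2 -0.3] q [-0.58  0.21  1.63  0.    1.3  -0.59]
tool x [-0.001  0.001 -1.   ] z [ 1.     0.007 -0.001] jawyaw 0.4
shift cm [10.86 -0.28 -0.13]
turn deg [ 0.4 -0.  -0. ]
```

View pics/w8.png

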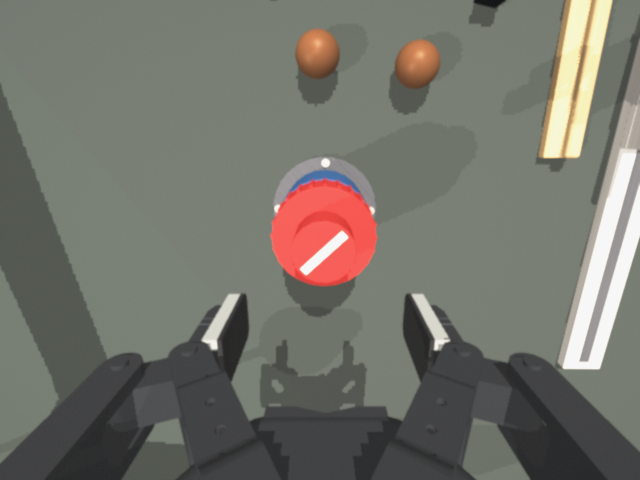

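```bash
python3 -m crank '[[3,-0.2,-0.1,0,0,0,7],[5,-0.2,-0.1,0,0,0,7],[6.5,-0.2,-0.1,0,0,0,7],[6.5,-0.2,-0.1,0,0,0,7],[6.5,-0.2,-0.1,0,0,0,7]]'
python3 -c "
from h import *
for i in range(3): eyes.get_image('top')
plan([.4730,-.2320,.108],0)"
```

```text
clock: 10.05
position: [0.4746, -0.2316, 0.1538]
ee_rot: [0.708, -0.002, 0.707, 0.002]
contact_force: [-0.5, 0.7, 0.9]
width: 0.07
t 10.2 pos [ 0.4746 -0.2318  0.154 ] w 0.0696 F [-0.5 -0.2 -0.5] q [-0.59  0.26  1.73  0.    1.15 -0.59]
tool x [ 0.002 -0.001 -1.   ] z [1.    0.005 0.002] jawyaw 0.3
shift cm [ 4.6  -0.02 -0.16]
turn deg [0.3 0.1 0.1]
```

```bash
python3 -m crank '[[2,0,-0.15,0,0,0,7],[3.5,0,-0.15,0,0,0,7],[4.5,0,-0.15,0,0,0,7],[4.5,0,-0.15,0,0,0,7],[4.5,0,-0.15,0,0,0,7]]'
python3 -m crank '[[0,0,0,0,0,0,6],[0,0,0,0,0,0,5],[0,0,0,0,0,0,4.2],[0,0,0,0,0,0,4.2],[0,0,0,0,0,0,4.2]]' 40
python3 - <<'E'
from h import *
W=eyes.get_image('wrist');cv2.imwrite('pics/w9.png',W['color'])
plan([.4733,-.2320,.109],0); print(manip.get_state()['moment'])
E
```

```text
clock: 10.82
position: [0.4729, -0.2317, 0.1085]
ee_rot: [0.707, -0.002, 0.707, 0.002]
contact_force: [0.3, -1.1, 0.1]
width: 0.0701
clock: 11.45
position: [0.4729, -0.2317, 0.1087]
ee_rot: [0.707, -0.002, 0.707, 0.002]
contact_force: [-0.6, -0.7, 5.4]
width: 0.0453
t 11.5 pos [ 0.4729 -0.2317  0.1087] w 0.0452 F [0.2 0.5 5.7] q [-0.59  0.3   1.8   0.    1.04 -0.59]
tool x [ 0.001 -0.001 -1.   ] z [1.    0.005 0.001] jawyaw 0.3
shift cm [-0.03 -0.03  0.04]
turn deg [0.3 0.1 0. ]
[0.09253247 0.06979473 0.01093184]
```

View pics/w9.png

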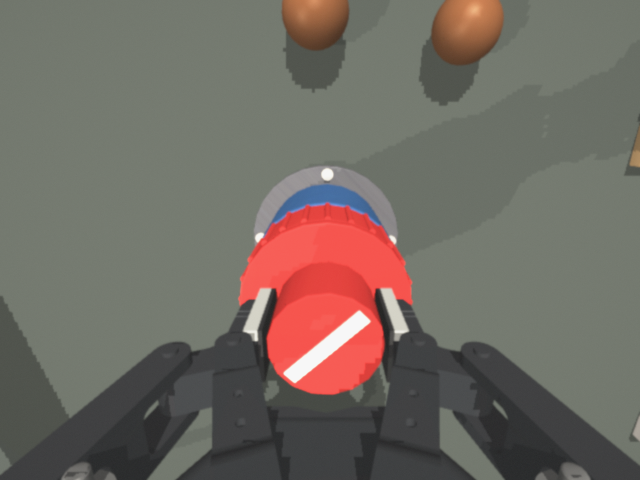

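```bash
cat >> h.py <<'E'
def line():
    W=eyes.get_image('wrist'); w=mask(W,(0,0,200),(180,60,255)); w[:285]=0;w[395:]=0;w[:,:274]=0;w[:,378:]=0
    k=blobs(w,100)[0]; (c,s,a)=cv2.minAreaRect(k)
    b=cv2.boxPoints((c,s,a)); P=[onplane(W,*p,manip.get_state()['position'][2]+.0315) for p in b]
    e=[P[1]-P[0],P[2]-P[1]]; e=max(e,key=np.linalg.norm)
    s_=manip.get_state();M=rot(s_['ee_rot']); jy=np.degrees(np.arctan2(M[1,2],M[0,2])); ly=np.degrees(np.arctan2(e[1],e[0]))%180
    print('t',round(s_['clock'],2),'line yaw',round(ly,1),'jaw yaw',round(jy,1),'rel',round((ly-jy)%180,1),'F',np.round(s_['contact_force'],1),'M',np.round(s_['moment'],2),'pos',np.round(s_['position'],4),'w',s_['width'])
    return W
E
python3 -c "
from h import *
line()"
python3 -m crank '[[-0.03,0,0,-3,0,0,4.2],[-0.03,0,0,-6,0,0,4.2],[-0.03,0,0,-8,0,0,4.2],[-0.03,0,0,-8,0,0,4.2]]'
python3 -c "
from h import *
line()"
python3 -m crank '[[0,0,0,-4,0,0,4.2],[0,0,0,-7,0,0,4.2],[0,0,0,-7,0,0,4.2]]'
python3 -c "
from h import *
line()"
```

```text
t 11.55 line yaw 43.6 jaw yaw 0.3 rel 43.3 F [-0.   0.7  5.8] M [0.08 0.16 0.01] pos [ 0.4729 -0.2317  0.1087] w 0.04494451436031084
clock: 12.05
position: [0.474, -0.2322, 0.1088]
ee_rot: [0.706, -0.051, 0.704, 0.05]
contact_force: [4.4, -1.9, 2.0]
width: 0.0452
t 12.1 line yaw 51.4 jaw yaw 8.2 rel 43.2 F [ 4.5 -1.4  1.5] M [-0.27 -0.71 -0.38] pos [ 0.4739 -0.2322  0.1088] w 0.04502418391066762
clock: 12.48
position: [0.4743, -0.2335, 0.1088]
ee_rot: [0.702, -0.094, 0.7, 0.092]
contact_force: [4.0, -4.2, 0.2]
width: 0.0453
t 12.53 line yaw 52.8 jaw yaw 15.1 rel 37.7 F [ 4.9 -4.8  0. ] M [-0.79 -0.67 -0.91] pos [ 0.4743 -0.2335  0.1089] w 0.045053911469302925
```

Anticlockwise stops hard: the line went only 9° and then slipped about 5° in the fingers. So the thread loosens clockwise, which is + about tool x.

```bash
python3 -m crank '[[0,0,0,9,0,0,4.2],[0,0,0,18,0,0,4.2],[0,0,0,27,0,0,4.2],[0,0,0,36,0,0,4.2],[0,0,0,36,0,0,4.2]]'
python3 -c "
from h import *
cv2.imwrite('pics/w10.png',line()['color'])
plan([.473,-.232,.1088])"
```

```text
clock: 13.15
position: [0.4722, -0.2316, 0.1088]
ee_rot: [0.696, 0.126, 0.696, -0.127]
contact_force: [0.3, -0.6, 5.0]
width: 0.0449
t 13.2 line yaw 17.1 jaw yaw -20.6 rel 37.6 F [ 0.4 -0.5  5.1] M [-0.28 -0.1  -0.08] pos [ 0.4722 -0.2316  0.1088] w 0.04477834657184545
t 13.2 pos [ 0.4722 -0.2316  0.1088] w 0.0448 F [ 0.4 -0.5  5.1] q [-0.59  0.3   1.8  -0.    1.04 -0.23]
tool x [-0.001 -0.    -1.   ] z [ 0.936 -0.351 -0.   ] jawyaw -20.6
shift cm [-0.   -0.    0.09]
turn deg [ 0. -0.  0.]
```

View pics/w10.png

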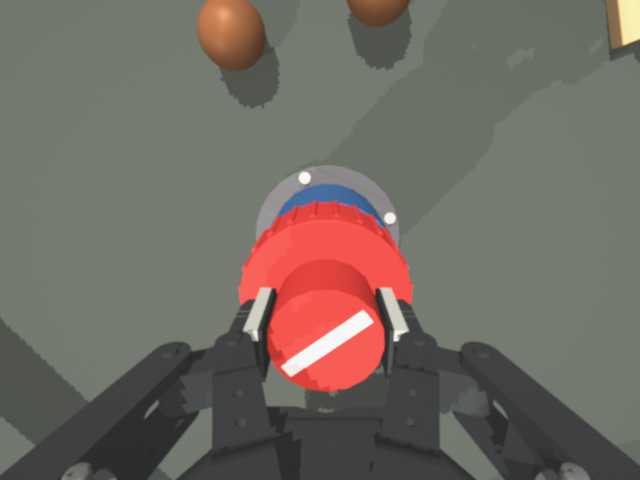

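```bash
python3 -m crank '[[0,0,0.05,10,0,0,4.2],[0,0,0.05,20,0,0,4.2],[0,0,0.05,30,0,0,4.2],[0,0,0.05,40,0,0,4.2],[0,0,0.05,50,0,0,4.2]]'
python3 -m crank '[[0,0,0,0,0,0,4.2],[0,0,0,0,0,0,4.2]]'
python3 -c "
from h import *
cv2.imwrite('pics/w11.png',line()['color'])
plan([.473,-.232,.1088])"
```

```text
clock: 13.82
position: [0.4728, -0.2322, 0.1087]
ee_rot: [0.576, 0.409, 0.576, -0.41]
contact_force: [0.5, -2.6, 4.8]
width: 0.0447
clock: 14.08
position: [0.4727, -0.2322, 0.1087]
ee_rot: [0.578, 0.407, 0.578, -0.408]
contact_force: [0.2, -2.4, 4.8]
width: 0.0452
t 14.12 line yaw 147.2 jaw yaw -70.4 rel 37.7 F [-0.6 -2.   4.4] M [-0.37  0.01 -0.22] pos [ 0.4727 -0.2322  0.1087] w 0.04541153736795923
t 14.12 pos [ 0.4727 -0.2322  0.1087] w 0.0454 F [-0.6 -2.   4.4] q [-0.59  0.3   1.79 -0.    1.04  0.64]
tool x [-0.    -0.001 -1.   ] z [ 0.335 -0.942  0.001] jawyaw -70.4
shift cm [-0.01  0.03 -0.01]
turn deg [-0.  0.  0.]
```

View pics/w11.png

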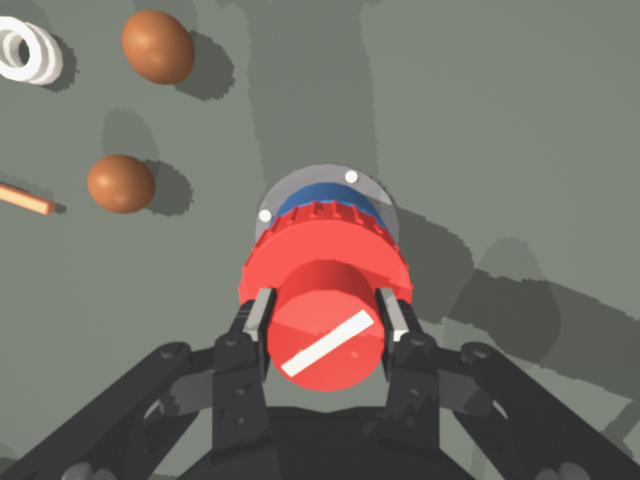

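The cap has turned 76° clockwise without further slip. Lifting gently, with a force check after the first 8 mm.

```bash
python3 -m crank '[[-0.2,0,0,0,0,0,4.2],[-0.4,0,0,0,0,0,4.2],[-0.6,0,0,0,0,0,4.2],[-0.8,0,0,0,0,0,4.2],[-0.8,0,0,0,0,0,4.2]]'
python3 -c "
from h import *
line()"
```

```text
clock: 14.75
position: [0.4725, -0.2306, 0.1166]
ee_rot: [0.576, 0.41, 0.577, -0.409]
contact_force: [0.7, -0.9, -1.1]
width: 0.0452
t 14.8 line yaw 147.0 jaw yaw -70.7 rel 37.7 F [-0.2  0.2 -0.8] M [-0.05 -0.09 -0.  ] pos [ 0.4725 -0.2305  0.1165] w 0.044916337335134546
```

```bash
python3 -m crank '[[-1.5,0,0,0,0,0,4.2],[-3.5,0,0,0,0,0,4.2],[-6,0,0,0,0,0,4.2],[-8.5,0,0,0,0,0,4.2],[-10.5,0,0,0,0,0,4.2]]'
python3 -m crank '[[-1,0,0,0,0,0,4.2],[-1,0,0,0,0,0,4.2],[-1,0,0,0,0,0,4.2],[-1,0,0,0,0,0,4.2],[-1,0,0,0,0,0,4.2]]'
python3 - <<'E'
from h import *
cv2.imwrite('pics/w12.png',line()['color'])
plan([.473,-.232,.2287]); print(manip.get_state()['qd'])
S=eyes.get_image('scene');cv2.imwrite('pics/s12.png',S['color'])
T=eyes.get_image('top');cv2.imwrite('pics/t12.png',T['color'])
for c in blobs(mask(T,(22,120,60),(35,255,255)),40):
    (u,v),r=cv2.minEnclosingCircle(c); print(u,v,r,onplane(T,u,v,.025))
E
```

```text
clock: 15.42
position: [0.4725, -0.2308, 0.2235]
ee_rot: [0.577, 0.409, 0.577, -0.409]
contact_force: [-0.0, 0.2, -1.7]
width: 0.0452
clock: 16.05
position: [0.4727, -0.2315, 0.2308]
ee_rot: [0.576, 0.409, 0.577, -0.409]
contact_force: [0.5, -0.4, -1.3]
width: 0.0451
t 16.1 line yaw 147.0 jaw yaw -70.7 rel 37.7 F [ 0.5 -0.5 -1.1] M [ 0.02  0.05 -0.02] pos [ 0.4728 -0.2316  0.2309] w 0.044713865724982246
t 16.1 pos [ 0.4728 -0.2316  0.2309] w 0.0447 F [ 0.5 -0.5 -1.1] q [-0.59  0.2   1.61  0.    1.33  0.65]
tool x [-0.001  0.001 -1.   ] z [ 0.33  -0.944 -0.001] jawyaw -70.7
shift cm [0.22 0.   0.05]
turn deg [ 0.  -0.1  0. ]
[ 6.71175841e-04 -1.44039678e-03 -4.10179185e-03 -7.51513343e-04
  7.63554531e-05  2.54307892e-04]
195.5660400390625 308.71697998046875 12.023052215576172 [0.4964133  0.21845179 0.025     ]
470.0 315.5 10.547611236572266 [ 0.47289288 -0.23994837  0.025     ]
```

View pics/s12.png

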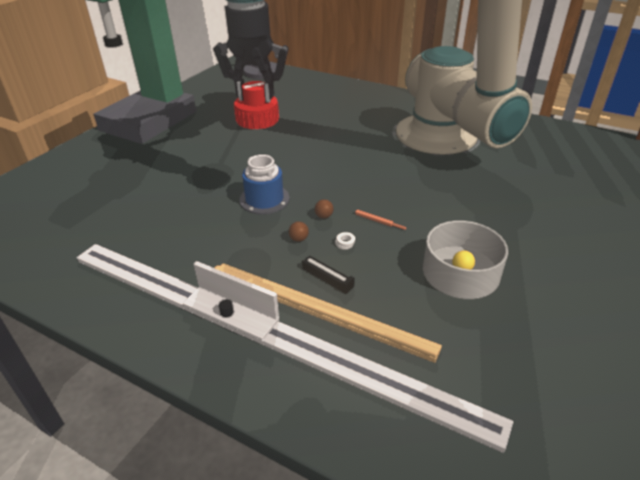

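View pics/t12.png

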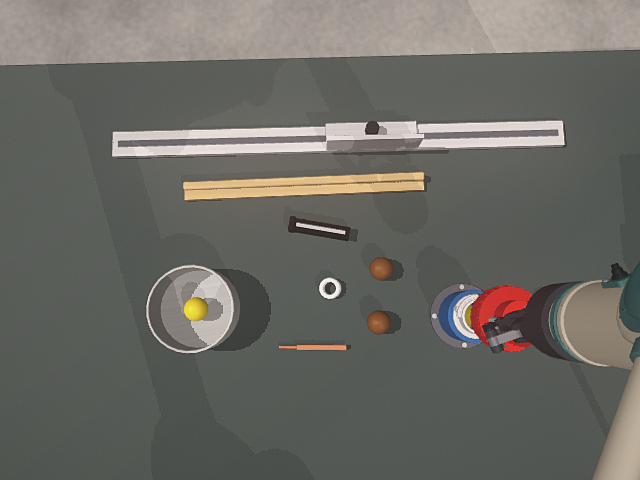

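The scene view shows the cap held level at (257,108), clear above the open canister at (262,185). The ball is in the pot at (464,260), and the fence, strip, cartridge and scribe are where they started. Handing in.

```bash
python3 -c "
from rig import manip
print(manip.sign_off())"
```

```text
the job is handed in; nothing more can be done
None
```

The job is done and handed in at about 16 s of the 64 s; no verdict was reported.

- **Ball:** I took the yellow ball off the spacers and lowered it to about 2 mm above the pot floor before letting go. The last top view put it at (0.496, 0.218), within 1 mm of the pot centre I measured at the start.
- **Cap:** Anticlockwise it stopped hard after about 9° and then slipped about 5° in the fingers at a 40 N grip. It loosens clockwise, so it has a left-hand thread. I turned it to about 76° from closed and lifted it straight off, with only about its own weight showing on the wrist.
- **Final hold:** The cap is level and still, its lower edge about 94 mm above the canister's mouth by the arm's own reading, and on its axis within 1–2 mm. The fingers are closed on the knob at about 45 mm.
- **Bystanders:** The fence, strip, cartridge and scribe are at the same pixels as at the start. One spacer ring may have shifted slightly.

The checks mostly agreed, apart from two things. The two starting views of the ball differed by about 3 mm, probably because the scene mask missed its lower edge. A ball fit taken inside the pot was contaminated by other pixels, so I ignored it and relied on the fit from the lifted ball.

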